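# Set the tube shaker to speed 5 and start it

### The job

Start the tube shaker at speed 5: with a fingertip, push the black dial round clockwise until its notch points at the fifth bar mark after the ring mark (ring = off, each click is one mark) and it rests in that click; then press the round start button fully in with a fingertip, let it come back up and move clear. Do not press start before the dial is at 5, and do not lift, push or knock the tube rack, bottle or box.

Things in the scene. Friction and masses are not known exactly. Their poses are not given: they have to be found in the camera images.
- shaker: Fixed white bench shaker, 280 (x) by 320 (y) by 85 mm high; origin under its centre on the work surface, z up, its x axis points away from the operator. Grey control panel on the -x half of its top. Dial axis at x -62, y +55, start button axis at x -75, y -105 mm. Steel platform with the tube rack from x +29 to +135, its rims 13 mm above the panel.
- off_mark (a point): The white ring mark (off, position 0) on the shaker's panel, 58 mm from the dial axis, 120 degrees counter-clockwise seen from above from the shaker's +x direction. From it, eight white bar marks (1 to 8) follow clockwise round the dial, 30 degrees apart.
- dial_center (a point): Centre of the dial's hub top, on its vertical axis, 108 mm above the work surface. Dial: aluminium disc 92 mm across, on it a raised black part 90 mm across and 16 mm high, from which a 120-degree wedge is cut down to the disc: the finger notch, open at the rim, ending at the hub (radius 14 mm).
- notch (a point): Point on the floor of the dial's notch, in its middle, 33 mm from the axis, 92 mm above the work surface; turns with the dial, x axis pointing outward. A black line (the pointer) runs along the middle. The notch walls are flat, upright and radial, 60 degrees either side of it, 14 to 45 mm from the axis, 16 mm high: a fingertip pushes on either.
- dial (a joint): Angle of the dial, rad, growing clockwise seen from above, 0 (notch at the ring, off) to 4.189 (8), stops at both ends. Spring detents every 0.5236 (30 degrees): position n rests at 0.5236 n, so 5 is 2.618; let go between two, it snaps to the nearer (rarely it balances midway). Starts between 0 and 3. Turning over a click takes about 6 N on a notch wall 33 mm from the axis.
- start (a joint): Travel of the start button in m: 0 out, 0.006 fully in. Sprung: about 1.5 N to begin, 5 N fully in; comes back up when let go.
- start_top (a point): Centre of the top of the start button's cap (30 mm across), 107 mm above the work surface when out; the cap moves straight down. Round housing 46 mm across, its top 97 mm above the surface.
- rack: Loose green tube rack with white capped tubes, 66 (x) by 186 (y) by 56 mm high to the caps, standing on the shaker's platform; origin under its centre (91 mm above the work surface). Leave alone.
- bottle: Loose white bottle, 64 mm across, 170 mm high, upright on the table; origin under its centre. Leave alone.
- tip_box: Loose grey closed box, 85 by 120 by 60 mm high; origin under its centre. Leave alone.

How it is judged (in metres and radians):
On the way, in this order (a step that is already met when the one before it is completed fails the run):
1. the dial rests in position 5 (value of joint dial between 2.468 and 2.768 rad and velocity of joint dial between -0.3 and 0.3 rad/s), for 0.3 s.
2. the start button is pressed in with the dial at 5 (value of joint start above 0.0045 m and value of joint dial between 2.418 and 2.818 rad), for 0.05 s.
At the end, for the whole second after the job is handed in: The dial rests in position 5 (2.618 rad within 0.15), the start button, pressed in more than 4.5 mm after that, is back out (within 1 mm), and rack, bottle and tip box stand still within 15 mm of where they began (value of joint dial between 2.468 and 2.768 rad and value of joint start below 0.001 m and distance of each of rack, bottle, tip_box from where it was at the start of the episode below 0.015 m and linear speed of each of rack, bottle, tip_box below 0.02 m/s); the robot touches nothing.
It fails at once if start pressed in (over 3 mm) while the dial is not at 5 (value of joint start above 0.003 m and not (value of joint dial between 2.358 and 2.878 rad)).
It fails at once if the tube rack is lifted, pushed or knocked more than 20 mm or tipped (distance of rack from where it was at the start of the episode above 0.02 m or angle between rack's own z axis and vertical above 0.3 rad).
It fails at once if the bottle is lifted, pushed or knocked more than 20 mm or tipped (distance of bottle from where it was at the start of the episode above 0.02 m or angle between bottle's own z axis and vertical above 0.3 rad).
It fails at once if the tip box is lifted, pushed or knocked more than 20 mm or tipped (distance of tip_box from where it was at the start of the episode above 0.02 m or angle between tip_box's own z axis and vertical above 0.3 rad).
It also fails if it takes over 70 s, if anything falls off the work surface, if the arm or the gripper's body presses on something with over 40 N, if the wrist force passes 120 N, or if a joint passes its speed limit or range.

### The arm

A 7-joint arm with a two-finger parallel gripper is mounted at the origin on the work surface. World frame = base frame: x ahead of the robot, y to its left, z up, the work surface at z = 0. Lengths are in mm, angles in rad, forces in N, time in s.
With the tool pointing down it reaches from about 425 to 975 mm from the base axis. Payload 16.7 kg.
Tool frame: the origin (TCP) lies midway between the tips of the shut fingers; the grasp point (between the pads) lies 19 mm behind it; z points along the fingers, y is the direction in which the jaws open and shut (so a half turn about z gives the same grasp; the last joint's range is limited). The gripper opens to 85 mm and grips with 20 to 120 N. Pads are 22 mm wide; open, the fingers measure 114 mm over their backs; the gripper's body (76 mm by 85 mm) begins 54 mm behind the grasp point. The pads swing forward as they close: fully open they stand 13 mm farther back than shut.
Start: joints at [-1.427, 0.426, 0.074, 1.606, -0.034, 1.111, -0.067], TCP at [194.834, 646.232, 231.302] pointing down, gripper open.
Joint ranges: [-2.85, 2.85], [-0.5, 2.14], [-1.23, 1.37], [0.21, 2.46], [-1.02, 4.16], [0.16, 2.05], [-2.73, 2.73]. Speed limits (rad/s): [1.89, 1.89, 2.39, 2.39, 3.01, 3.01, 3.01].

### API

Orientations are given as a 3x3 rotation matrix whose columns are the frame's x, y, z axes.
In Python, from plant import robot gives the robot as it stands.
- The arm moves only by the tool drive_tool, never from a script. Its argument "rows" is a list of rows, each a list of 3 entries, a list of its own where there are three numbers: the turn, a rotation vector about the world's x, y, z in rad, then the shift along the world's x, y, z in cm, then the finger opening in cm, from 0 to 8.54. A call has 1 to 8 rows; each row is the pose to reach, as a shift and turn from the pose commanded when the call began; what a row does not reach only later rows make up. A row lasts 1/10 s, in which the tool goes at most 50 mm and 8.59 degrees, less where a joint would pass 70% of its speed; a pose out of reach is approached as far as the arm can. A call with a gripper value outside its range is refused whole. The fingers move at their own pace and stop on an object; "squeeze" is the grip in N (left out, the last holds). Time passes only in rows, so rows that repeat a pose let the fingers close. It gives the time, the measured TCP pose, the force and the opening at its end, in the units of the state.
- robot.observe(): the state, without advancing time (a new reading comes with each control period).
- robot.capture(name): name is "side" or "top" or "wrist"; returns a dict with "frame" (420x560x3 uint8, red, green, blue), "z_map" (420x560 float32, mm along the optical axis (not along the pixel's ray), 0 where there is no reading), "camera_matrix" (3x3 intrinsics, pixels), "distortion" ([k1, k2, p1, p2, k3] as OpenCV has them; the pictures are not rectified), "origin" and "attitude" of the camera in the world. Camera axes: x right, y up, looking along -z (the intrinsics and any distortion apply to the point x, -y, -z); pixel columns grow to the right and rows downward; lengths in mm; the calibration is good to about 2 mm. A picture is of the moment at which its call begins.
- robot.job_done(): hands the job in, once; it reports no verdict.
Trained networks look in a picture, given as the dict that the camera call returned (one of the last four; its "shot" number tells which), for a name from the list of things; names that differ only in an ending like _2 or _b are one class to them, and where a whole thing is asked for, a point or a joint stands for the part that bears it (a point fixed in the world has none). Each returns a list of dicts, best first, with "p" (0 to 1); they miss things now and then, are a little off and sometimes report something else, mostly with a low value. They report only what shows in the picture. A call takes as long as a camera call.
- robot.masks_of(thing, picture): "pixels" (420x560 bool, what is visible of it) and "xy" ([column, row] in pixels, amid what is visible of it).
- robot.spot_point(thing, picture): "xy" ([column, row] in pixels: a listed point, or the origin of a listed thing).
The state is a dict: "clock": time; "joint_pos": joint angles; "qvel": joint speeds; "joint_torque": joint torques, N m; "tcp_pos": TCP position; "orientation": TCP orientation; "ft_force": force on the tool from outside, world axes, zero at the start; "torque": the same for the moment, N m; "grip_width": finger opening in mm.
Only numpy, scipy, OpenCV 4.12 (cv2) and the standard library are available. Lean on these libraries where they do the work, as an engineer would, in place of code of your own. Each camera call takes 0.05 s, during which the arm holds its last target. There are 200 camera calls.

## Working session

There is one attempt and no reset: what is moved stays moved. The work goes in short steps, Python scripts to look and compute and a tool call to move; the robot and the scene stay as the last step left them, time stands still between calls to the robot, and variables do not carry over. Pictures are saved under pics/ and viewed, about 8 in all and at most 12, crops included, and the job is handed in when it is done.

Besides the shell and the picture viewer there is one more tool, called after "Call:" as a command line: name --argument value ..., lists and objects as JSON in quotes. drive_tool: Moves the arm, as the interface text tells. Its arguments: {"type":"object","properties":{"rows":{"type":"array","items":{"type":"array"}},"squeeze":{"type":"number"}},"required":["rows"]}

```bash
mkdir -p pics; cat > h.py <<'E'
import numpy as np, cv2
from plant import robot
def ray(c,xy):
    u=cv2.undistortPoints(np.array([[xy]],float),np.array(c["camera_matrix"],float),np.array(c["distortion"],float))[0,0]
    return np.array(c["attitude"])@np.array([u[0],-u[1],-1.0])
def atz(c,xy,z):
    o=np.array(c["origin"]);d=ray(c,xy);return o+d*(z-o[2])/d[2]
def depth(c,xy):
    x,y=map(int,np.round(xy));p=c["z_map"][y-2:y+3,x-2:x+3];p=p[p>0]
    return np.array(c["origin"])+ray(c,xy)*np.median(p) if len(p) else None
def save(c,n): cv2.imwrite("pics/"+n,cv2.cvtColor(c["frame"],cv2.COLOR_RGB2BGR))
E
python3 - <<'E'
from h import *
np.set_printoptions(precision=1,suppress=True)
o=robot.observe();print(o["clock"],o["tcp_pos"],o["orientation"],o["ft_force"],o["grip_width"])
Z=dict(off_mark=None,dial_center=108,notch=92,start_top=107,shaker=0,rack=91,bottle=0,tip_box=0)
ims=[]
for n in("top","side"):
    c=robot.capture(n);ims.append(c["frame"]);print(n,c["origin"])
    for t,z in Z.items():
        for r in robot.spot_point(t,c)[:2]:
            print(t,round(r["p"],2),np.array(r["xy"]),"atz",atz(c,r["xy"],z if z is not None else 85),"depth",depth(c,r["xy"]))
im=np.hstack(ims)
cv2.imwrite("pics/a.png",cv2.cvtColor(ims[0],cv2.COLOR_RGB2BGR));cv2.imwrite("pics/b.png",cv2.cvtColor(ims[1],cv2.COLOR_RGB2BGR))
E
```

```text
0.0 [194.7 645.9 230.6] [[-1.   0.3 -0. ]
 [ 0.3  1.  -0. ]
 [-0.  -0.  -1. ]] [0.4 0.7 0.1] 85.47350996268227
top [ 367.2  -14.8 1160.9]
dial_center 0.58 [261.9 242.7] atz [499.6  56.2 108. ] depth [499.6  56.2 108.1]
notch 0.96 [249.8 237.6] atz [512.9  87.5  92. ] depth [513.   87.6  91.1]
start_top 0.6 [328.8 233.7] atz [ 528.2 -103.6  107. ] depth [ 528.2 -103.6  107.1]
start_top 0.53 [249.3 236.6] atz [513.2  87.4 107. ] depth [515.4  89.   91.1]
shaker 0.61 [277.9 219. ] atz [578.6  24.2   0. ] depth [563.2  21.4  84.4]
rack 0.56 [274.5 177.3] atz [668.   34.7  91. ] depth [656.3  32.7 132.7]
rack 0.34 [248.7 240.1] atz [506.7  89.9  91. ] depth [506.7  89.9  91.4]
bottle 0.55 [457.  255.3] atz [ 499.1 -459.2    0. ] depth [ 490.2 -429.4   78. ]
tip_box 0.6 [135.9 232. ] atz [526.3 406.5   0. ] depth [518.1 384.6  60.1]
side [448.  679.6 795.9]
off_mark 0.79 [317.  235.8] atz [464.4  94.2  85. ] depth [464.3  96.9  88.3]
dial_center 0.92 [301.5 214. ] atz [507.   51.7 108. ] depth [506.9  52.7 109. ]
notch 0.62 [295.2 232.3] atz [515.8  97.3  92. ] depth [515.8  97.7  92.5]
start_top 0.43 [300.6 168.7] atz [ 530.1 -113.3  107. ] depth [ 529.9 -111.7  108.4]
start_top 0.42 [242.2 203.9] atz [656.1  39.4 107. ] depth [646.7  68.3 138.1]
shaker 0.78 [278.9 231.4] atz [568.   24.7   0. ] depth [555.   95.8  86.4]
rack 0.66 [240.  207.4] atz [663.6  37.3  91. ] depth [646.6  87.8 146.5]
bottle 0.85 [320.6 127.4] atz [ 501.4 -464.8    0. ] depth [ 499.6 -426.1   26.9]
tip_box 0.68 [268.5 385.4] atz [524.  414.4   0. ] depth [518.1 435.   61.8]
```

View pics/a.png

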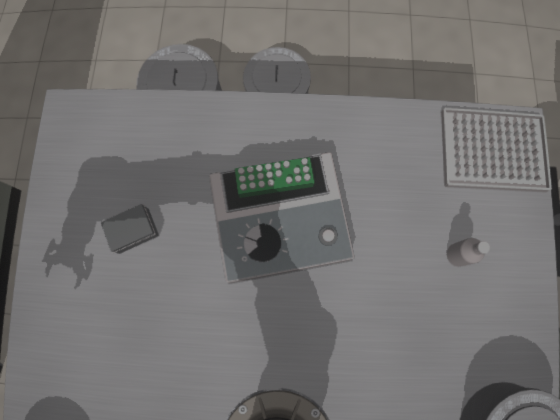

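View pics/b.png

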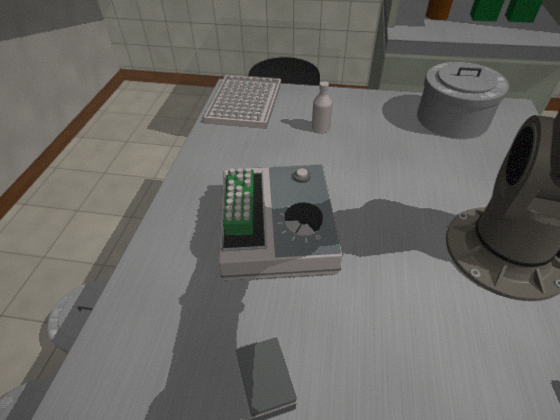

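Top view: the shaker is centred near px (283,217). The dial is at (262,242) with its notch facing up and left, and the button is at (328,235). The side view agrees. The notch is about 63° past the ring, so the dial is probably at position 2. I'll move above it with the fingers shut for a closer look.

Call:
drive_tool --rows '[[[0,0,0],[5,-5,6],0],[[0,0,0],[29,-60,10],0],[[0,0,0],[29,-60,10],0],[[0,0,0],[29,-60,10],0],[[0,0,0],[29,-60,10],0],[[0,0,0],[29,-60,10],0],[[0,0,0],[29,-60,10],0],[[0,0,0],[29,-60,10],0]]' --squeeze 40

```text
clock: 1.7
tcp_pos: [367.5, 301.0, 301.4]
orientation: [[-0.957, 0.289, 0.0], [0.289, 0.957, 0.001], [-0.0, 0.001, -1.0]]
ft_force: [1.5, 0.9, -0.3]
grip_width: 0.2
```

Call:
drive_tool --rows '[[[0,0,0],[11.5,-25,3],0],[[0,0,0],[11.5,-25,3],0],[[0,0,0],[11.5,-25,3],0],[[0,0,0],[11.5,-25,3],0],[[0,0,0],[11.5,-25,3],0],[[0,0,0],[11.5,-25,3],0],[[0,0,0],[11.5,-25,3],0],[[0,0,0],[11.5,-25,3],0]]'

```text
clock: 2.5
tcp_pos: [482.0, 52.7, 331.0]
orientation: [[-0.957, 0.29, 0.0], [0.29, 0.957, 0.0], [0.0, 0.0, -1.0]]
ft_force: [0.5, 1.3, 1.0]
grip_width: -0.2
```

```bash
cat > look.py <<'E'
from h import *
import sys
np.set_printoptions(precision=1,suppress=True)
o=robot.observe();print(o["clock"],o["tcp_pos"],o["joint_pos"],o["ft_force"])
Z=dict(off_mark=85,dial_center=108,notch=92,start_top=107)
c=robot.capture("wrist");print(c["origin"])
save(c,sys.argv[1])
for t,z in Z.items():
    for r in robot.spot_point(t,c)[:2]:
        print(t,round(r["p"],2),np.array(r["xy"]),"atz",atz(c,r["xy"],z),"depth",depth(c,r["xy"]))
E
python3 look.py w1.png
```

```text
2.5 [482.   52.7 331. ] [-0.8  0.   0.6  1.9 -0.   1.2  1. ] [0.5 1.3 1. ]
[406.9  74.3 473. ]
off_mark 0.63 [317.2 134.2] atz [460.5  98.   85. ] depth [460.3  97.9  86.6]
dial_center 0.79 [291.  187.9] atz [501.3  57.5 108. ] depth [501.4  57.4 107.6]
notch 0.68 [321.2 181.6] atz [508.   88.9  92. ] depth [508.1  88.9  91.6]
start_top 0.72 [151.5 248.7] atz [ 522.8 -103.3  107. ] depth [ 523.  -103.6  106.4]
```

View pics/w1.png

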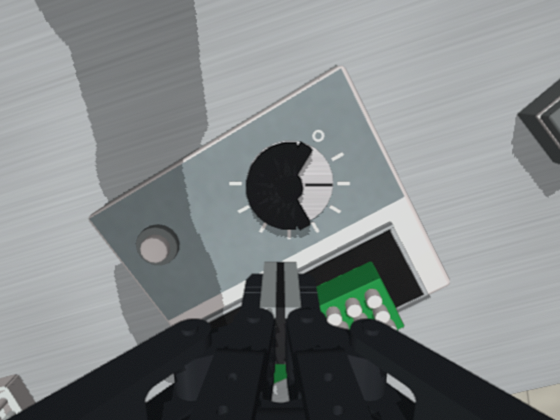

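The close view puts the ring at (318,135), bar 1 at (338,156) and bar 2 at (343,184). The pointer line reaches bar 2, so the dial is at position 2 and needs 90° more clockwise. The dial axis is at about (501,57) and the shaker yaw is about 13°. Next I turn the tool and descend above the notch.

Call:
drive_tool --rows '[[[0,0,0.15],[1,1,-3],0],[[0,0,0.3],[2,2,-6],0],[[0,0,0.45],[3,3,-10],0],[[0,0,0.6],[3.5,3.2,-14],0],[[0,0,0.75],[3.5,3.2,-17],0],[[0,0,0.9],[3.5,3.2,-18.5],0],[[0,0,1.05],[3.5,3.2,-19.5],0],[[0,0,1.05],[3.5,3.2,-19.5],0]]'

```text
clock: 3.55
tcp_pos: [516.1, 85.3, 134.7]
orientation: [[-0.724, -0.69, -0.002], [-0.69, 0.724, -0.001], [0.002, 0.001, -1.0]]
ft_force: [-0.1, -0.3, -0.8]
grip_width: 0.0
```

```bash
python3 look.py w2.png
```

```text
3.55 [516.1  85.3 134.7] [-0.6  0.3  0.4  2.1 -0.2  0.8  2.2] [-0.1 -0.3 -0.8]
[459.5  30.6 276.9]
off_mark 0.76 [369.8 186.2] atz [461.8  98.5  85. ] depth [461.8  98.   86.4]
dial_center 0.84 [257.5 198.1] atz [501.8  56.5 108. ] depth [502.   56.6 107.3]
notch 0.56 [292.8 237.7] atz [509.   87.4  92. ] depth [509.1  87.5  91.5]
start_top 0.64 [290. 241.] atz [507.2  83.  107. ] depth [511.5  87.7  91.6]
```

View pics/w2.png

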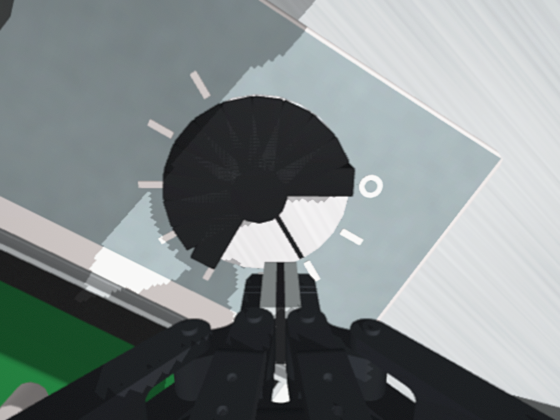

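The finger is above the open notch and the dial centre is consistent at (502,57). The pointer still sits at bar 2. Descending into the notch.

Call:
drive_tool --rows '[[[0,0,0],[0,0,-1.5],0],[[0,0,0],[0,0,-2.7],0],[[0,0,0],[0,0,-3.7],0],[[0,0,0],[0,0,-3.7],0]]'

```text
clock: 4.2
tcp_pos: [516.2, 84.9, 97.8]
orientation: [[-0.727, -0.687, -0.002], [-0.687, 0.727, -0.001], [0.002, 0.001, -1.0]]
ft_force: [-0.3, 0.2, 0.7]
grip_width: -0.2
```

Call:
drive_tool --rows '[[[0,0,-0.12],[0.43,-0.22,0],0],[[0,0,-0.24],[0.79,-0.53,0],0],[[0,0,-0.36],[1.1,-0.89,0],0],[[0,0,-0.48],[1.36,-1.29,0],0],[[0,0,-0.6],[1.55,-1.72,0],0],[[0,0,-0.72],[1.67,-2.18,0],0],[[0,0,-0.84],[1.73,-2.65,0],0],[[0,0,-0.96],[1.71,-3.12,0],0]]'

```text
clock: 5.0
tcp_pos: [534.6, 54.9, 99.4]
orientation: [[-0.979, 0.206, 0.001], [0.206, 0.979, 0.001], [-0.0, 0.001, -1.0]]
ft_force: [0.9, 5.7, -0.5]
grip_width: 0.1
```

```bash
python3 look.py w3.png
```

```text
5.0 [534.6  54.9  99.4] [-0.7  0.4  0.6  2.1 -0.4  0.8  1.5] [ 0.9  5.7 -0.5]
[457.7  69.7 241.4]
off_mark 0.76 [351.2  81.8] atz [461.2  98.   85. ] depth [461.2  97.7  86.5]
dial_center 0.93 [266.  212.5] atz [500.2  55.6 108. ] depth [500.3  55.6 107.6]
notch 0.94 [320.8 251.4] atz [527.6  73.5  92. ] depth [527.6  73.5  92. ]
notch 0.28 [352.1  81.6] atz [461.   97.1  92. ] depth [461.2  98.1  86.3]
```

View pics/w3.png

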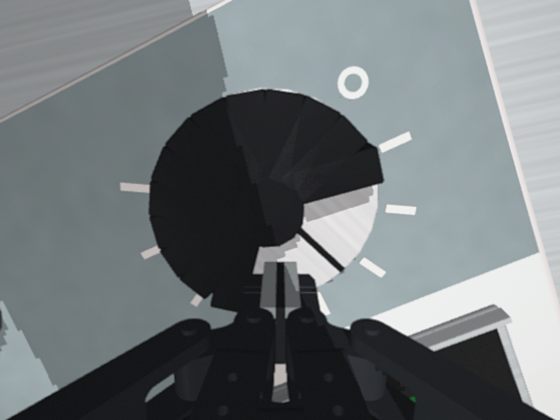

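The pointer is now between bars 3 and 4, and the contact force is about 6 N, so the push is working. The pushed wall leads the finger by about 25°. I'll continue to a finger angle of about -46°.

Call:
drive_tool --rows '[[[0,0,-0.1],[-0.08,-0.44,-0.1],0],[[0,0,-0.2],[-0.21,-0.87,-0.1],0],[[0,0,-0.3],[-0.41,-1.27,-0.1],0],[[0,0,-0.4],[-0.66,-1.64,-0.1],0],[[0,0,-0.5],[-0.88,-1.89,-0.1],0],[[0,0,-0.55],[-1.0,-2.01,-0.1],0],[[0,0,-0.55],[-1.0,-2.01,-0.1],0]]'

```text
clock: 5.95
tcp_pos: [523.9, 33.5, 98.0]
orientation: [[-0.73, 0.683, -0.0], [0.683, 0.73, -0.0], [0.0, -0.0, -1.0]]
ft_force: [0.1, -0.1, 0.8]
grip_width: -0.1
```

```bash
python3 look.py w4.png
```

```text
5.95 [523.9  33.5  98. ] [-0.8  0.5  0.8  2.1 -0.5  0.8  1.1] [ 0.1 -0.1  0.8]
[466.5  85.8 240. ]
off_mark 0.87 [294.9  52.3] atz [460.8  98.9  85. ] depth [460.9  98.8  86.5]
dial_center 0.55 [283.9 212.5] atz [499.6  56.9 108. ] depth [499.7  56.8 107.6]
notch 0.93 [318.7 267.2] atz [532.5  47.3  92. ] depth [532.5  47.3  92. ]
```

View pics/w4.png

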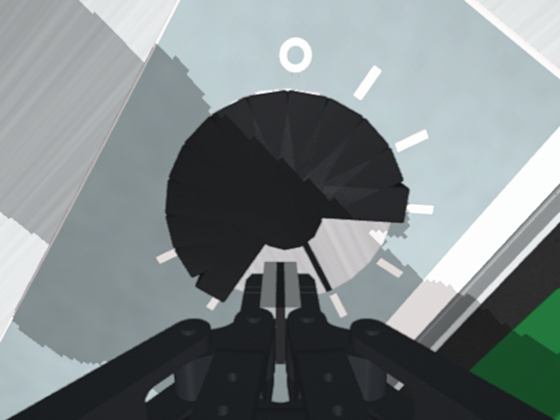

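The pointer now aims at the fifth bar after the ring, (338,305). The measured angle is about 150° past the ring and the force is zero, so it has snapped into position 5. Lifting straight up, then going to the button.

Call:
drive_tool --rows '[[[0,0,0],[0,0,2],0],[[0,0,0],[0,0,5],0],[[0,0,0],[0,0,7],0],[[0,0,0],[0.5,-5,7],0],[[0,0,0],[1,-10,7],0],[[0,0,0],[1.5,-15,7],0],[[0,0,0],[1.5,-15,7],0],[[0,0,0],[1.5,-15,7],0]]'

```text
clock: 7.0
tcp_pos: [538.8, -118.1, 168.0]
orientation: [[-0.728, 0.686, -0.0], [0.686, 0.728, -0.0], [-0.0, -0.0, -1.0]]
ft_force: [0.2, 1.1, -0.6]
grip_width: 0.1
```

```bash
python3 look.py w5.png
```

```text
7.0 [ 538.8 -118.1  168. ] [-0.6  0.4  0.9  2.  -0.4  0.9  1.3] [ 0.2  1.1 -0.6]
[481.6 -65.6 310. ]
notch 0.68 [503.4   6.9] atz [531.9  45.8  92. ] depth [531.9  46.   91.7]
start_top 0.88 [282.8 193.9] atz [ 523.9 -103.1  107. ] depth [ 523.9 -103.2  106.6]
```

View pics/w5.png

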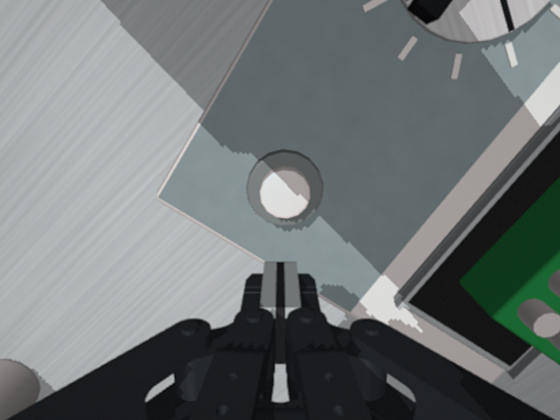

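The button cap centre is at (283,194), which is (524,-103) mm. The pointer is still at bar 5. Moving over the button.

Call:
drive_tool --rows '[[[0,0,0],[-0.8,0.8,-1.5],0],[[0,0,0],[-1.5,1.5,-3.5],0],[[0,0,0],[-1.5,1.5,-5.3],0],[[0,0,0],[-1.5,1.5,-5.6],0],[[0,0,0],[-1.5,1.5,-5.6],0]]'

```text
clock: 7.75
tcp_pos: [524.1, -100.9, 112.0]
orientation: [[-0.73, 0.683, -0.001], [0.683, 0.73, -0.0], [0.0, -0.001, -1.0]]
ft_force: [0.1, 0.1, 0.1]
grip_width: 0.2
```

Call:
drive_tool --rows '[[[0,0,0],[0,0,-0.4],0],[[0,0,0],[0,0,-0.8],0],[[0,0,0],[0,0,-1.1],0],[[0,0,0],[0,0,-1.15],0],[[0,0,0],[0,0,-1.15],0],[[0,0,0],[0,0,-1.15],0]]'

```text
clock: 8.35
tcp_pos: [524.8, -101.3, 101.0]
orientation: [[-0.73, 0.684, 0.001], [0.684, 0.73, 0.0], [-0.001, 0.001, -1.0]]
ft_force: [0.3, 1.1, 8.6]
grip_width: 0.0
```

The force is 8.6 N at z = 101, above the 5 N full-travel force, so the button is fully in. Moving clear.

Call:
drive_tool --rows '[[[0,0,0],[0,0,1.5],0],[[0,0,0],[0,0,4],0],[[0,0,0],[0,0,8],0],[[0,0,0],[0,0,12],0],[[0,0,0],[-3,1,14],0],[[0,0,0],[-5,4,16],0],[[0,0,0],[-5,4,16],0],[[0,0,0],[-5,4,16],0]]'

```text
clock: 9.15
tcp_pos: [474.1, -60.2, 261.4]
orientation: [[-0.732, 0.682, 0.002], [0.682, 0.732, 0.003], [0.001, 0.003, -1.0]]
ft_force: [-0.3, -0.1, -0.3]
grip_width: 0.0
```

```bash
python3 look.py w6.png; python3 - <<'E'
from h import *
c=robot.capture("side")
for t,z in dict(rack=91,bottle=0,tip_box=0).items():
    for r in robot.spot_point(t,c)[:1]: print(t,r["p"],r["xy"],atz(c,r["xy"],z))
E
```

```text
9.15 [474.1 -60.2 261.4] [-0.9  0.1  1.   2.  -0.1  1.1  0.9] [-0.3 -0.1 -0.3]
[416.4  -8.4 403.5]
off_mark 0.66 [417.4  32.8] atz [459.6  98.1  85. ] depth [459.4  97.7  86.2]
dial_center 0.88 [413.3 114.2] atz [500.3  54.4 108. ] depth [500.5  54.5 107.5]
dial_center 0.33 [ 73.5 384.8] atz [ 481.3 -339.7  108. ] depth [432.  -88.3 332.2]
notch 0.93 [422.7 148.8] atz [532.7  46.8  92. ] depth [532.8  46.8  91.9]
start_top 0.79 [283.4 260.2] atz [ 523.2 -102.3  107. ] depth [ 523.2 -102.4  106.7]
rack 0.76 [240.8, 207.2] [661.75500267  36.28754944  91.        ]
bottle 0.56 [320.5, 124.6] [ 503.26727439 -481.61094224    0.        ]
tip_box 0.77 [265.7, 388.2] [528.399762   420.42059339   0.        ]
```

View pics/w6.png

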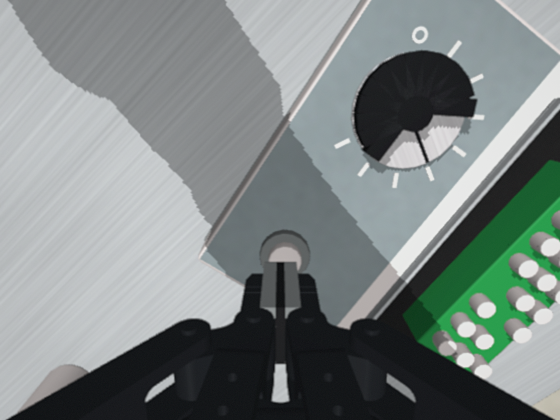

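The pointer is at bar 5 (431,173) and the button cap is back at 106.7 mm high. The arm is clear. Handing in.

```bash
python3 -c "
from plant import robot
print(robot.job_done())"
```

```text
the job is handed in; nothing more can be done
None
```

The shaker dial is at position 5, and I pressed start and let it come back up. The job was handed in at about 9 s on the robot's clock, with no verdict reported.

- **Dial:** it began at position 2. I pushed the notch wall 90° clockwise with the shut fingers. It snapped into position 5, where the force on the fingers dropped to zero. The last picture shows the pointer on the fifth bar, about 150° past the ring.
- **Start button:** pressed with 8.6 N until the fingertip was at 101 mm, which is fully in. Afterwards the cap measured 106.7 mm high, against 107 mm when out.
- **Robot:** it finished clear of everything, about 150 mm above the button, with no contact force.
- **Rack and box:** in the side camera they stayed within about 2 mm and 8 mm of their first readings, which is about as well as the network repeats.
- **Bottle:** this check disagreed. The same camera put it 17 mm from its first reading, on a low-confidence detection (0.56). The arm never came within 300 mm of it, so I took this as measurement error and did not re-measure.

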